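# Hang the hooked pot on the bentwood box and stand the tall bobbin in it

### The arm

A 6-joint arm with a two-finger parallel gripper is mounted at the origin on a cart in front of the work surface, level with it; the furniture and walls round the work are solid. World frame = base frame: x ahead of the robot, y to its left, z up, the work surface at z = 0. Lengths are in m, angles in rad, forces in N, time in s.
With the tool pointing down it reaches from about 0.375 to 0.975 m from the base axis. Payload 3.8 kg.
Tool frame: the origin (TCP) lies midway between the tips of the shut fingers; the grasp point (between the pads) lies 19 mm behind it; z points along the fingers, y is the direction in which the jaws open and shut (so a half turn about z gives the same grasp; the last joint's range is limited). The gripper opens to 85 mm and grips with 20 to 120 N. Pads are 22 mm wide; open, the fingers measure 114 mm over their backs; the gripper's body (76 mm by 85 mm) begins 54 mm behind the grasp point. The pads swing forward as they close: fully open they stand 13 mm farther back than shut.
Start: joints at [-1.23, 0.264, 1.604, -0, 1.274, -0.037], TCP at [0.249, -0.627, 0.231] pointing down, gripper open.
Joint ranges: [-2.63, 2.63], [-0.94, 2.18], [0.31, 2.57], [-1.31, 4.45], [0, 2.66], [-2.55, 2.55]. Speed limits (rad/s): [2.57, 2.57, 3.14, 3.14, 3.14, 3.14].

### API

Orientations are given as a rotation vector (axis times angle).
In Python, from workcell import bot gives the robot as it stands.
- The arm moves only by the tool drive_tool, never from a script. Its argument "steps" is a list of rows, each a list of 2 entries, a list of its own where there are three numbers: the shift along the tool's x, y, z in mm, then the turn about the tool's z in degrees. In form: [[[dx, dy, dz], twist], ...]. A call has 1 to 8 rows; each row shifts and turns the commanded pose from where the row before left it, along the tool's axes as they then stand; what a row does not reach is not made up. A row lasts 1/12 s, in which the tool goes at most 41.7 mm and 7.16 degrees, less where a joint would pass 70% of its speed; a pose out of reach is approached as far as the arm can. A call is refused whole if a number of a shift passes 41.7 or a number of a turn 7.16, either way. A call with a gripper value outside its range is refused whole. "jaw" is the opening, from 0 (shut) to 1 (fully open), set as the call begins (left out, the last holds). The fingers move at their own pace and stop on an object; "force" is the grip in N (left out, the last holds). Time passes only in rows, so rows that do not move let the fingers close. It gives the time, the measured TCP pose, the force and the opening at its end, in the units of the state.
- bot.read_state(): the state, without advancing time (a new reading comes with each control period).
- bot.read_camera(name): name is "scene" or "top" or "wrist"; returns the picture (384x512x3 uint8, red, green, blue); there is no depth.
- bot.camera_info(name): a dict with "fx", "fy", "cx", "cy" (pixels), "position" and "attitude" of the camera in the world. Camera axes: x right, y down, z forward; pixel columns grow to the right and rows downward; lengths in m; the calibration is good to about 2 mm. A picture is of the moment at which its call begins: read the wrist's pose just before it. camera_info takes no time and is no camera call; for the wrist camera it gives the pose at the moment of the call.
- bot.finish_job(): hands the job in, once; it reports no verdict.
The state is a dict: "time": time; "q": joint angles; "joint_vel": joint speeds; "joint_torque": joint torques, N m; "tool_pos": TCP position; "tcp_rot": TCP orientation; "wrist_force": force on the tool from outside, world axes, zero at the start; "torque": the same for the moment, N m; "width": opening from 0.0 (shut) to 1.0 (fully open).
Only numpy, scipy, OpenCV 4.12 (cv2) and the standard library are available. Lean on these libraries where they do the work, as an engineer would, in place of code of your own. Each camera call takes 0.05 s, during which the arm holds its last target.

### The job

Hang the steel pot by its own hook over the rim of the round bentwood box, with the pot on the outside of the box, clear of the bench, and have the tallest of the three turned wooden bobbins standing in the pot. Leave the box standing where it is and do not disturb the other two bobbins and the nail tin.

Things in the scene. Friction and masses are not known exactly. Their poses are not given: they have to be found in the camera images.
- bentwood_box: open, empty round box of bent wood, loose on the bench, about 1.2 kg: 164 mm outer diameter, 140 mm tall, upright wall about 8 mm thick (outer radius 81, inner about 73, wall centre line 77 mm). Origin: centre of its underside, z up
- box_rim (a point): centre of the bentwood box's mouth, level with the top of the rim (140 mm above its underside)
- pot: open rectangular pot of dark sheet steel with hook and wooden grip, 120 mm tall overall, 0.15 kg, standing at the start. Origin: centre of its underside, z up, +x towards the hook. Pot 72 (x) by 76 (y) by 42 mm tall, inside 64 by 68 mm, floor at z = 4 mm; at its back a 30 mm wide strap (outer face x = 36 mm) rises to the hook. Hung, it leans 0.05 to 0.16 rad, back against the box wall
- pot_hook (a point): middle of the hook's slot at the underside of the bend (pot frame 45, 0, 80 mm), axes as the pot; comes to rest on the box's rim. Bend 4 mm thick, 30 mm wide; slot 18 mm wide (pot x = 36 to 54 mm); beyond it the 4 mm tongue hangs down to pot z = 51 mm, its lowest 12 mm flared away from the slot
- pot_grip (a point): point in the wooden grip that stands on the hook's bend (pot frame 45, 0, 108 mm), axes as the pot; the grip is 14 mm thick along x, 36 mm wide along y, from pot z = 84 to 120 mm
- bobbin_tall: the tallest turned wooden bobbin: 70 mm tall, 42 mm diameter at its two heads (the upper head from 51 to 70 mm height), waist about 35 mm, about 50 g, standing upright. Origin: centre of its underside, z up
- bobbin_mid: darker bobbin, 55 mm tall, 38 mm diameter, standing; leave alone. Origin: centre of its underside
- bobbin_short: short bobbin, 40 mm tall, 44 mm diameter, standing; leave alone. Origin: centre of its underside
- nail_tin: small round tin, 66 mm diameter, 75 mm tall, standing; leave alone. Origin: centre of its underside
Mind the look-alikes: they are no part of the job. Leave any black or pink look-alike of the bobbin_tall alone.

How it is judged:
At the end, for the whole second after the job is handed in: The pot hangs by its hook on the box's rim (slot middle within 13 mm of the wall line, bend within 8 mm of rim height), outside the box, over 30 mm off the bench, leaning under 0.3 rad; the tall bobbin stands in it, tilted under 0.45 rad; the box stands upright on the bench; all at rest (horizontal distance between pot_hook and box_rim between 0.064 and 0.092 m and z of pot_hook in the frame of box_rim between -0.008 and 0.01 m and horizontal distance between pot and box_rim above 0.1 m and height (world z) of pot above 0.03 m and angle between pot's own z axis and vertical below 0.3 rad and contact force between pot and bentwood_box above 0.3 N and x of bobbin_tall in the frame of pot between -0.034 and 0.034 m and y of bobbin_tall in the frame of pot between -0.036 and 0.036 m and ((angle between bobbin_tall's own z axis and vertical below 0.45 rad and z of bobbin_tall in the frame of pot between -0.002 and 0.018 m) or (angle between bobbin_tall's own z axis and vertical above 2.69 rad and z of bobbin_tall in the frame of pot between 0.06 and 0.088 m)) and angle between bentwood_box's own z axis and vertical below 0.06 rad and height (world z) of bentwood_box below 0.01 m and linear speed of each of pot, bobbin_tall below 0.02 m/s); the robot touches nothing.
It fails at once if the bentwood box is tipped or pushed more than 50 mm (angle between bentwood_box's own z axis and vertical above 0.35 rad or distance of bentwood_box from where it was at the start of the episode above 0.05 m).
It fails at once if another bobbin or the nail tin is moved more than 30 mm (distance of any of bobbin_mid, bobbin_short, nail_tin from where it was at the start of the episode above 0.03 m).
It also fails if it takes over 61 s, if anything falls off the work surface, if the arm or the gripper's body presses on something with over 40 N, if the wrist force passes 120 N, or if a joint passes its speed limit or range.

## Working session

There is one attempt and no reset: what is moved stays moved. The work goes in short steps, Python scripts to look and compute and a tool call to move; the robot and the scene stay as the last step left them, time stands still between calls to the robot, and variables do not carry over. Pictures are saved under pics/ and viewed, and the job is handed in when it is done.

Besides the shell and the picture viewer there is one more tool, called as name(argument=value, ...) on one line, values as JSON. drive_tool: Moves the arm, as the interface text tells. Its arguments: {"type":"object","properties":{"steps":{"type":"array","items":{"type":"array"}},"jaw":{"type":"number"},"force":{"type":"number"}},"required":["steps"]}

```bash
mkdir -p pics; ls; python3 - <<'E'
from workcell import bot
import cv2
s=bot.read_state();print(s)
for n in ["scene","top","wrist"]:
    print(n,bot.camera_info(n))
    cv2.imwrite(f"pics/{n}0.png",bot.read_camera(n)[:,:,::-1])
E
```

```text
pics
{'time': 0.0, 'q': array([-1.22989964e+00,  2.64742137e-01,  1.60540087e+00, -2.32367011e-05,
        1.27368955e+00, -3.68918812e-02]), 'joint_vel': array([-0.00152649,  0.00036596,  0.00195484, -0.00141196, -0.0013277 ,
        0.00080542]), 'joint_torque': array([-1.48533774e-03, -5.15117204e+01, -3.67315221e+01, -5.98315910e-04,
        1.31745322e-02,  9.77348975e-06]), 'tool_pos': array([ 0.24873269, -0.62670328,  0.22995494]), 'tcp_rot': array([-3.08353799e+00, -5.89501555e-01,  5.66841436e-04]), 'wrist_force': array([ 0.26888427,  0.34851814, -1.25629114]), 'torque': array([-0.01484594, -0.02152646, -0.00198994]), 'width': 0.99809301818911}
scene {'fx': 429.8257297239421, 'fy': 429.8257297239421, 'cx': 259.2971987569379, 'cy': 193.2001154065856, 'position': array([ 0.16918398, -0.52343294,  0.49433631]), 'attitude': array([-2.0000619 ,  0.5063792 , -0.29465931])}
top {'fx': 471.87964148305724, 'fy': 471.87964148305724, 'cx': 260.6495781460779, 'cy': 181.97872637446122, 'position': array([0.40770022, 0.13905742, 1.14713281]), 'attitude': array([-2.16744388,  2.16537952, -0.09361684])}
wrist {'fx': 279.10145734263006, 'fy': 279.10145734263006, 'cx': 256.9154046613382, 'cy': 196.64077892568207, 'position': array([ 0.31363578, -0.6015854 ,  0.37292538]), 'attitude': array([ 2.40427835, -1.62883529, -0.22929707])}
```

View pics/scene0.png

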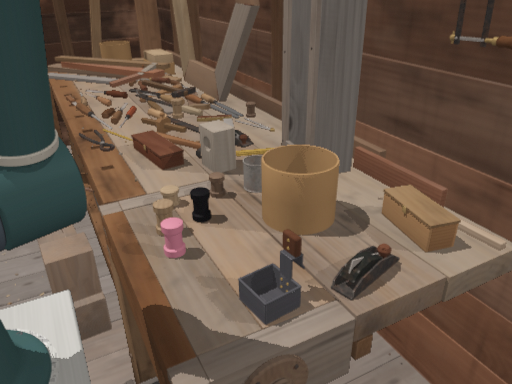

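View pics/top0.png

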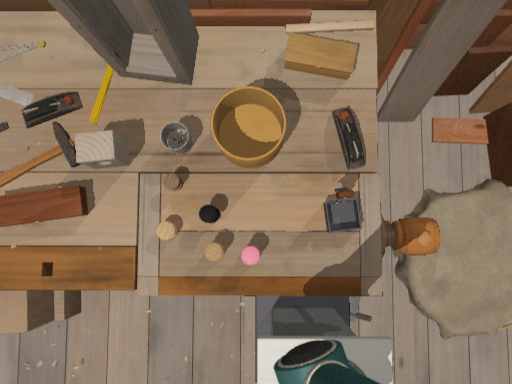

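View pics/wrist0.png

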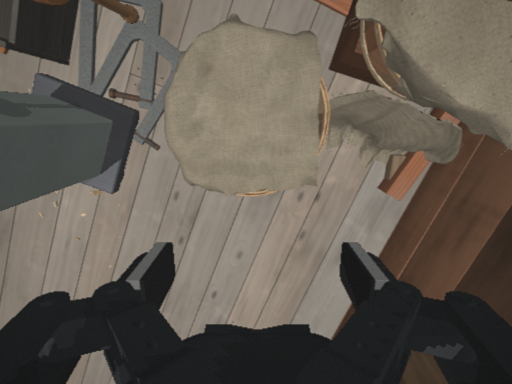

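Top view: the box is at about (249,127) and the pot at (343,214), with its hook towards the top of the picture. The light-wood bobbins are at (214,252) and (167,231), the dark one at (173,180), and the look-alikes at (209,213) black and (250,255) pink. Next I enlarge and measure.

```bash
cat > h.py <<'E'
import numpy as np, cv2
from scipy.spatial.transform import Rotation as R
import json
def ray(ci,u,v):
    d=R.from_rotvec(ci["attitude"]).apply([(u-ci["cx"])/ci["fx"],(v-ci["cy"])/ci["fy"],1.0])
    return np.array(ci["position"]),d
def onplane(ci,u,v,z):
    p,d=ray(ci,u,v); return p+d*(z-p[2])/d[2]
def proj(ci,P):
    c=R.from_rotvec(ci["attitude"]).inv().apply(np.array(P)-ci["position"])
    return np.array([ci["fx"]*c[0]/c[2]+ci["cx"],ci["fy"]*c[1]/c[2]+ci["cy"]])
E
python3 - <<'E'
import cv2
a=cv2.imread('pics/scene0.png');b=cv2.imread('pics/top0.png')
def crop(i,x,y,w,h,s):return cv2.resize(i[y:y+h,x:x+w],None,fx=s,fy=s,interpolation=cv2.INTER_CUBIC)
c1=crop(a,140,160,100,110,4); c2=crop(b,145,160,130,110,4)
cv2.imwrite('pics/c1.png',c1)
cv2.imwrite('pics/c2.png',c2)
cv2.imwrite('pics/c3.png',crop(b,300,170,90,80,7))
cv2.imwrite('pics/c4.png',crop(a,220,140,160,190,3))
E
```

```text
(no output)
```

View pics/c1.png

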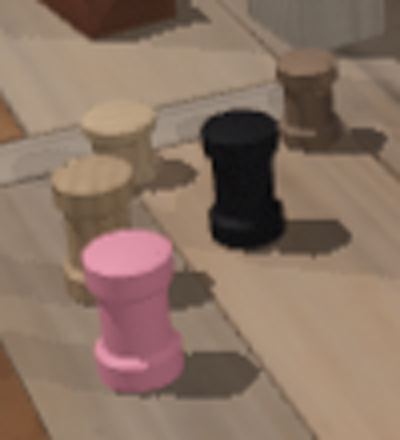

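View pics/c2.png

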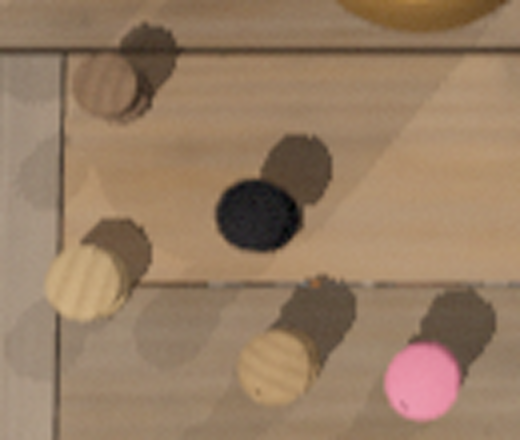

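View pics/c3.png

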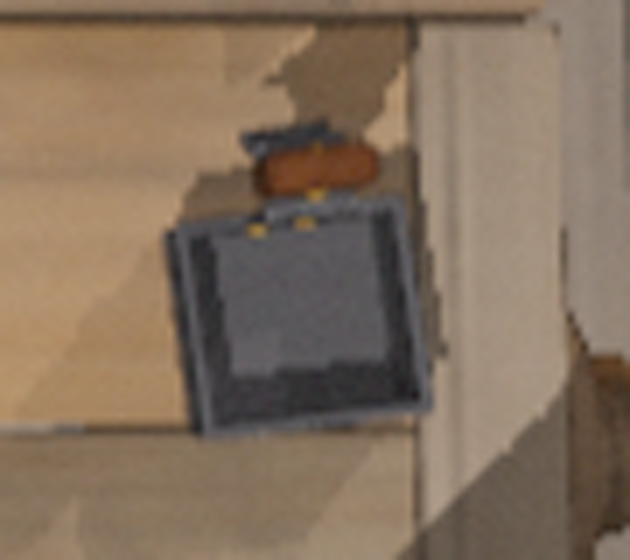

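View pics/c4.png

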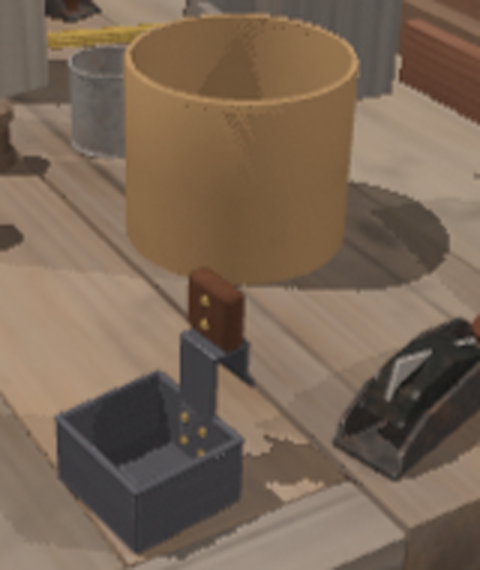

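Candidates (top-view pixels): the light tall one (214,252), the light short one (167,231), the dark mid one (173,180), black (209,213) and pink (250,255). The light one at (214,252), which is scene (163,210), is natural wood and clearly taller than the other light one, so it is bobbin_tall. Now I measure.

```bash
python3 - <<'E'
from h import *
from workcell import bot
ct=bot.camera_info("top");cs=bot.camera_info("scene")
b=cv2.imread('pics/top0.png')
hsv=cv2.cvtColor(b,cv2.COLOR_BGR2HSV)
# box
m=((hsv[:,:,0]<25)&(hsv[:,:,1]>120)&(hsv[:,:,2]>90)).astype(np.uint8)
m2=np.zeros_like(m); m2[75:180,195:300]=m[75:180,195:300]
m2=cv2.morphologyEx(m2,cv2.MORPH_OPEN,np.ones((3,3)))
cn=max(cv2.findContours(m2,0,1)[0],key=cv2.contourArea);e=cv2.fitEllipse(cn);print("box ell",e,cv2.boundingRect(cn))
# outer rim points on plane
P=np.array([onplane(ct,*p[0],0.14)[:2] for p in cn])
(c,r)=cv2.minEnclosingCircle((P*1000).astype(np.float32));print("box",c,r)
# bobbins
for nm,(u,v) in dict(tall=(214,252),short=(167,231),mid=(173,180),pink=(250,255),black=(208.5,213.5)).items():
    z=dict(tall=.07,short=.04,mid=.055,pink=.07,black=.07)[nm]
    p=onplane(ct,u,v,z); print(nm,p.round(4),"scene top ctr",proj(cs,p).round(1),"base",proj(cs,[p[0],p[1],0]).round(1))
print("tin",onplane(ct,175,137,.075))
# pot rim corners in crop c3 px -> full
for x,y in [(175,232),(405,195),(430,408),(205,432)]:
    print("corner",onplane(ct,300+(x+.5)/7-.5,170+(y+.5)/7-.5,.042).round(4))
for x,y in [(258,182),(380,160),(318,168)]:
    print("grip",onplane(ct,300+(x+.5)/7-.5,170+(y+.5)/7-.5,.120).round(4))
E
```

```text
box ell ((248.4829559326172, 125.90147399902344), (73.94506072998047, 81.14557647705078), 175.5043182373047) (211, 86, 75, 82)
box (627.256591796875, 175.4092559814453) 90.28004455566406
tall [0.3535 0.2562 0.07  ] scene top ctr [161.8 203.4] base [165.5 232.1]
short [0.4004 0.37   0.04  ] scene top ctr [168.5 189.4] base [170.3 204.3]
mid [0.5187 0.3553 0.055 ] scene top ctr [217.3 175.4] base [218.5 195.6]
pink [0.3469 0.1747 0.07  ] scene top ctr [171.  222.2] base [174.6 252.6]
black [0.4404 0.2697 0.07  ] scene top ctr [199.2 191.3] base [201.5 219.1]
tin [0.61650771 0.34870288 0.075     ]
corner [0.4668 0.0015 0.042 ]
corner [ 0.4792 -0.0754  0.042 ]
corner [ 0.4084 -0.0824  0.042 ]
corner [ 0.4003 -0.0077  0.042 ]
grip [ 0.4782 -0.0148  0.12  ]
grip [ 0.4851 -0.0527  0.12  ]
grip [ 0.4826 -0.0335  0.12  ]
```

Heights agree: the tall bobbin's top, ray-cast at 70 mm, projects to scene (162,203), which matches the crop. The box radius came out at 90 instead of 82 because the mask includes lower wall, so I fit the rim better.

```bash
python3 - <<'E'
from h import *
from workcell import bot
ct=bot.camera_info("top");cs=bot.camera_info("scene")
s=bot.read_state();Rm=R.from_rotvec(s["tcp_rot"]).as_matrix();print("tool axes\n",Rm.round(3))
b=cv2.imread('pics/top0.png');a=cv2.imread('pics/scene0.png')
def draw(img,ci,cx,cy,fn,off,sc):
    o=cv2.resize(img,None,fx=sc,fy=sc,interpolation=cv2.INTER_CUBIC)
    for r,z,col in [(.082,.14,(0,0,255)),(.073,.14,(255,0,0)),(.082,0,(0,255,0))]:
        pts=np.array([proj(ci,[cx+r*np.cos(t),cy+r*np.sin(t),z]) for t in np.linspace(0,6.28,90)])
        cv2.polylines(o,[((pts+.5)*sc-.5).astype(np.int32)],True,col,1)
    x,y,w,h=[int(k*sc) for k in off]; cv2.imwrite(fn,o[y:y+h,x:x+w])
# rim extents from columns/rows of the mask: left, right and top edges belong to the rim (camera is below/left)
hsv=cv2.cvtColor(b,cv2.COLOR_BGR2HSV)
m=((hsv[:,:,0]<25)&(hsv[:,:,1]>120)&(hsv[:,:,2]>90)).astype(np.uint8);m[:75]=0;m[180:]=0;m[:,:195]=0;m[:,300:]=0
m=cv2.morphologyEx(m,cv2.MORPH_OPEN,np.ones((3,3)))
cn=max(cv2.findContours(m,0,1)[0],key=cv2.contourArea)
P=np.array([onplane(ct,*p[0],0.14)[:2] for p in cn])
P=P[P[:,0]>0.625]  # far half
A=np.c_[2*P,np.ones(len(P))];x=np.linalg.lstsq(A,(P**2).sum(1),rcond=None)[0]
r=np.sqrt(x[2]+x[0]**2+x[1]**2);print("far half fit",x[:2],r)
draw(b,ct,x[0],x[1],'pics/d1.png',(200,70,100,120),5)
draw(a,cs,x[0],x[1],'pics/d2.png',(250,140,100,100),5)
E
```

```text
tool axes
 [[ 0.93   0.369 -0.001]
 [ 0.369 -0.929  0.002]
 [ 0.    -0.002 -1.   ]]
far half fit [0.63596629 0.1773372 ] 0.08078762535988965
```

View pics/d1.png

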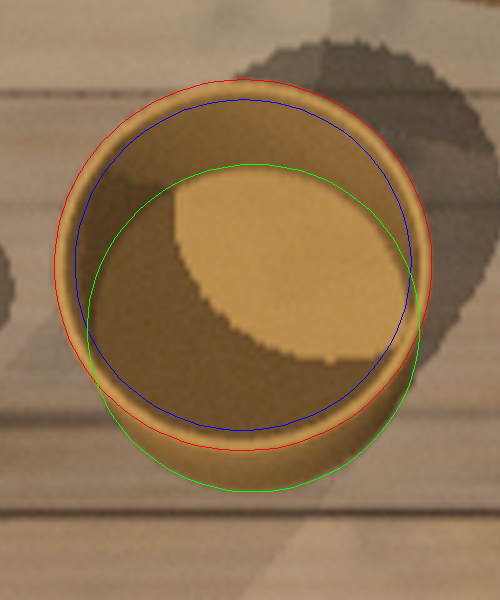

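View pics/d2.png

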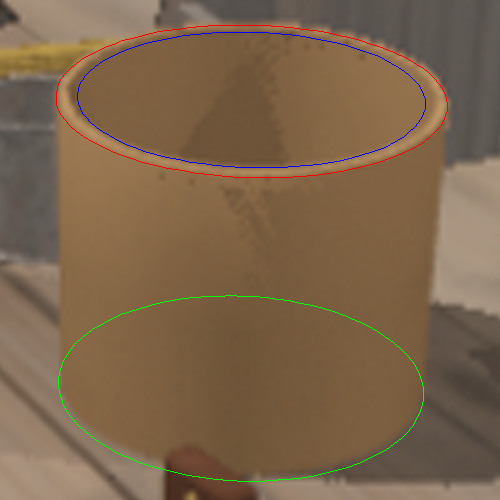

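drive_tool(steps=[[[10,-9,0],0],[[20,-19,0],0],[[27,-25,0],0],[[27,-25,0],0],[[27,-25,0],0],[[27,-25,0],0],[[27,-25,0],0],[[27,-25,0],0]], jaw=0.8)

```text
time: 0.82
tool_pos: [0.3621, -0.3884, 0.2311]
tcp_rot: [-3.085, -0.589, -0.0]
wrist_force: [1.8, 0.6, -0.3]
width: 0.798
```

drive_tool(steps=[[[27,-25,0],0],[[27,-25,0],0],[[27,-25,0],0],[[27,-25,0],0],[[27,-25,0],0],[[27,-25,0],0],[[27,-25,0],0],[[27,-25,0],0]])

```text
time: 1.48
tool_pos: [0.4886, -0.1229, 0.2313]
tcp_rot: [-3.085, -0.59, -0.0]
wrist_force: [0.6, 0.2, -0.1]
width: 0.805
```

drive_tool(steps=[[[1,-33,0],0],[[1,-33,0],0],[[1,-33,0],0],[[1,-33,0],0],[[1,-33,0],0],[[1,-33,0],0],[[1,-33,0],0],[[1,-33,0],0]])

```text
time: 2.15
tool_pos: [0.3971, 0.1244, 0.2312]
tcp_rot: [-3.085, -0.59, -0.0]
wrist_force: [1.2, -0.7, -0.1]
width: 0.802
```

drive_tool(steps=[[[1,-33,0],0],[[1,-33,0],0],[[1,-33,0],0],[[1,-33,0],0],[[1,-12,0],0],[[0,0,20],-6],[[0,0,30],-6],[[0,0,30],0]])

```text
time: 2.82
tool_pos: [0.3501, 0.2598, 0.1515]
tcp_rot: [-3.003, -0.918, -0.005]
wrist_force: [0.8, -0.3, -0.6]
width: 0.798
```

```bash
python3 - <<'E'
from h import *
from workcell import bot
s=bot.read_state();T=R.from_rotvec(s["tcp_rot"]).as_matrix();print(s["time"],s["tool_pos"])
ci=bot.camera_info("wrist");im=bot.read_camera("wrist")[:,:,::-1].copy()
print("pred bobbin top px",proj(ci,[.3535,.2562,.07]),"TCP",proj(ci,s["tool_pos"]))
print("delta tool mm",T.T@(np.array([.3535,.2562,.045])-s["tool_pos"])*1000)
cv2.imwrite("pics/w1.png",im)
E
```

```text
2.8167 [0.35012474 0.25978491 0.15152153]
pred bobbin top px [262.13805338 202.48266334] TCP [256.1415192  246.12533457]
delta tool mm [  0.42058869   4.88477234 106.52249583]
```

View pics/w1.png

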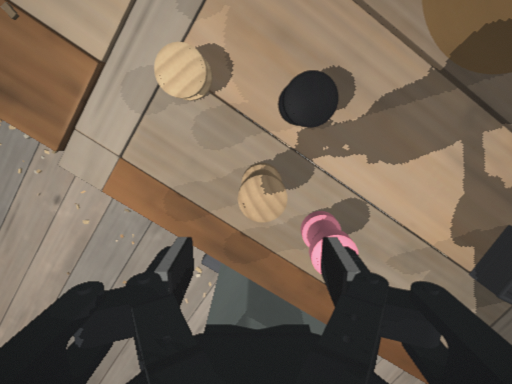

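The wrist view shows the bobbin head at about (262,201) against a predicted (262,202), so the position is confirmed. I descend.

drive_tool(steps=[[[0,2.5,20],0],[[0,2.5,25],0],[[0,0,25],0],[[0,0,20],0],[[0,0,12],0],[[0,0,6],0],[[0,0,0],0],[[0,0,0],0]])

```text
time: 3.53
tool_pos: [0.3532, 0.2546, 0.0439]
tcp_rot: [-3.007, -0.909, -0.0]
wrist_force: [0.7, -0.3, 0.7]
width: 0.805
```

drive_tool(steps=[[[0,0,0],0],[[0,0,0],0],[[0,0,0],0],[[0,0,0],0],[[0,0,0],0],[[0,0,0],0]], jaw=0.3, force=25)

```text
time: 4.03
tool_pos: [0.3544, 0.2552, 0.0448]
tcp_rot: [-3.006, -0.909, -0.004]
wrist_force: [-1.0, 0.6, 6.5]
width: 0.468
```

drive_tool(steps=[[[0,0,0],0],[[0,0,-10],0],[[0,0,-25],0],[[0,0,-35],0],[[0,0,-35],0],[[0,0,-25],0],[[0,0,-10],0],[[0,0,0],0]])

```text
time: 4.7
tool_pos: [0.355, 0.2554, 0.1867]
tcp_rot: [-3.006, -0.909, -0.01]
wrist_force: [-0.1, -0.1, -0.7]
width: 0.47
```

```bash
python3 - <<'E'
from h import *
from workcell import bot
s=bot.read_state();T=R.from_rotvec(s["tcp_rot"]).as_matrix();print(s["time"],s["tool_pos"],s["width"],s["wrist_force"])
im=bot.read_camera("scene")[:,:,::-1].copy();cs=bot.camera_info("scene")
t=s["tool_pos"];z=t[2]-.045
print(proj(cs,[t[0],t[1],z]),proj(cs,[t[0],t[1],z+.07]))
cv2.imwrite("pics/s2.png",cv2.resize(im[60:260,100:300],None,fx=3,fy=3))
a=.125; p=np.array([.4387,-.0410]); tgt=p-.006*np.array([np.cos(a),np.sin(a)])
print("target",tgt, "tool delta", T.T@(np.r_[tgt,0]-np.r_[t[:2],0])*1000, "tool y ang",np.degrees(np.arctan2(T[1,1],T[0,1])))
E
```

```text
4.7 [0.35497917 0.25542786 0.1866768 ] 0.46976728103678717 [-0.14280653 -0.07654507 -0.74040301]
[158.50070773 171.60957349] [154.18102055 138.14494774]
target [ 0.43274681 -0.04174805] tool delta [-99.90207774 290.48329914  -0.59705463] tool y ang -56.35591694942418
```

View pics/s2.png

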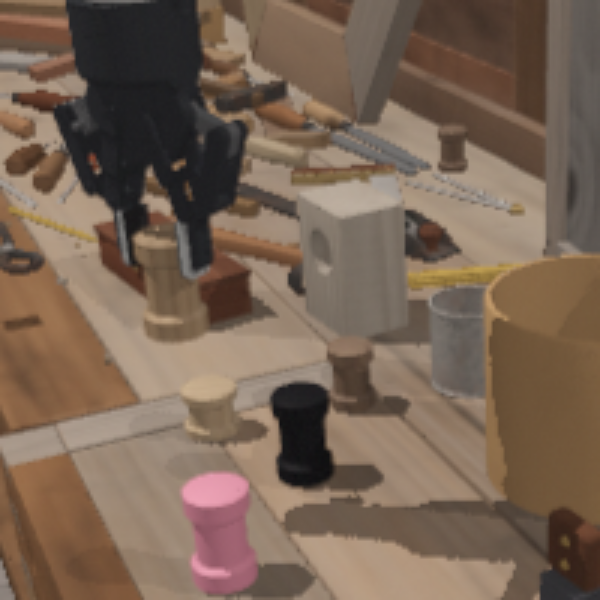

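drive_tool(steps=[[[-6,18,0],0],[[-11,32,0],0],[[-12,35,0],0],[[-12,35,0],0],[[-12,35,0],0],[[-12,35,0],0],[[-12,35,0],0],[[-12,35,0],0]])

```text
time: 5.42
tool_pos: [0.421, -0.0131, 0.1803]
tcp_rot: [-3.005, -0.909, 0.007]
wrist_force: [0.8, 1.0, -0.2]
width: 0.471
```

drive_tool(steps=[[[-8,20,0],0],[[-3,10,0],0],[[0,0,0],6.5],[[0,0,0],6.5],[[0,0,0],6.5],[[0,0,0],6.5],[[0,0,0],0],[[0,0,0],0]])

```text
time: 6.08
tool_pos: [0.4293, -0.0418, 0.1815]
tcp_rot: [-3.133, -0.215, 0.005]
wrist_force: [-0.7, 1.0, -0.2]
width: 0.466
```

```bash
python3 - <<'E'
from h import *
from workcell import bot
s=bot.read_state();T=R.from_rotvec(s["tcp_rot"]).as_matrix();print(s["time"],s["tool_pos"],s["width"])
t=s["tool_pos"]
a=.125; p=np.array([.4387,-.0410]); tgt=p-.006*np.array([np.cos(a),np.sin(a)])
print("tool delta", T.T@(np.r_[tgt,0]-np.r_[t[:2],0])*1000, "tool y ang",np.degrees(np.arctan2(T[1,1],T[0,1])))
ci=bot.camera_info("wrist")
cv2.imwrite("pics/w3.png",bot.read_camera("wrist")[:,:,::-1])
c,sn=np.cos(a),np.sin(a)
for x,y,z in [(36,38,42),(36,-38,42),(-36,38,42),(-36,-38,42),(45,0,120)]:
    print(proj(ci,[p[0]+(c*x-sn*y)/1e3,p[1]+(sn*x+c*y)/1e3,z/1e3]))
E
```

```text
6.0833 [ 0.42929543 -0.04179855  0.1814951 ] 0.46619757473690454
tool delta [ 3.42588184  0.42163547 -0.01152801] tool y ang -82.14542610605696
[219.50365853 141.48435671]
[295.81670513 142.57605269]
[221.06371014 210.02140028]
[292.2699093  210.98999242]
[258.02956063 138.96512335]
```

View pics/w3.png

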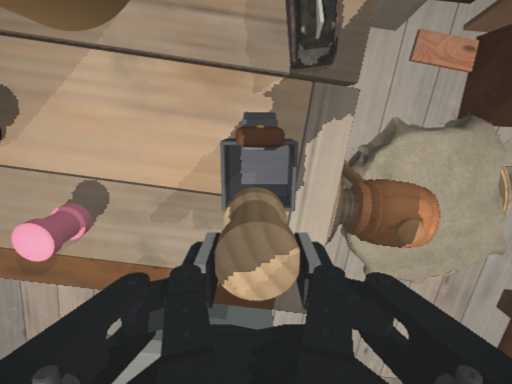

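The pot corners are seen at (220,138) and (298,139), 2–3 px from the prediction. That is about 2 mm, well inside the ±11 mm play, so I lower.

drive_tool(steps=[[[2,1,15],0],[[2,0,25],0],[[0,0,30],0],[[0,0,25],0],[[0,0,15],0],[[0,0,8],0],[[0,0,5],0],[[0,0,0],0]])

```text
time: 6.8
tool_pos: [0.4341, -0.0427, 0.0595]
tcp_rot: [-3.134, -0.211, 0.003]
wrist_force: [-0.3, 0.3, -0.9]
width: 0.472
```

drive_tool(steps=[[[0,0,4],0],[[0,0,3],0],[[0,0,0],0],[[0,0,0],0]])

```text
time: 7.13
tool_pos: [0.4351, -0.0431, 0.0538]
tcp_rot: [3.134, 0.21, 0.002]
wrist_force: [0.5, 0.0, 0.7]
width: 0.466
```

drive_tool(steps=[[[0,0,2],0],[[0,0,1.5],0],[[0,0,0],0],[[0,0,0],0]])

```text
time: 7.47
tool_pos: [0.4346, -0.043, 0.0497]
tcp_rot: [-3.135, -0.209, 0.0]
wrist_force: [-0.5, 0.6, -1.2]
width: 0.468
```

```bash
python3 - <<'E'
from h import *
from workcell import bot
im=bot.read_camera("scene")[:,:,::-1]
cv2.imwrite("pics/s4.png",cv2.resize(im[150:350,180:380],None,fx=3,fy=3))
E
```

```text
(no output)
```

View pics/s4.png

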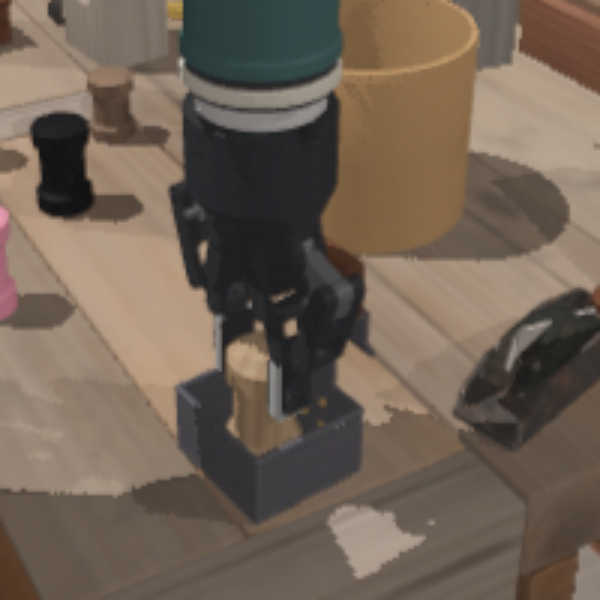

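The bobbin is inside the pot, upright, at about (255,400) in the crop. I release it with a modest opening and go straight up.

drive_tool(steps=[[[0,0,0],0],[[0,0,0],0],[[0,0,0],0],[[0,0,0],0]], jaw=0.68)

```text
time: 7.85
tool_pos: [0.4348, -0.043, 0.0499]
tcp_rot: [3.135, 0.209, 0.0]
wrist_force: [1.6, 0.4, 0.1]
width: 0.677
```

drive_tool(steps=[[[0,0,-8],0],[[0,0,-15],0],[[0,0,-25],0],[[0,0,-35],0],[[0,0,-35],0],[[0,0,-25],0],[[0,0,-10],0],[[0,0,0],0]])

```text
time: 8.52
tool_pos: [0.437, -0.0433, 0.2065]
tcp_rot: [3.133, 0.209, 0.011]
wrist_force: [-1.1, -0.3, 0.1]
width: 0.68
```

```bash
python3 - <<'E'
from h import *
from workcell import bot
s=bot.read_state();T=R.from_rotvec(s["tcp_rot"]).as_matrix();print(s["time"],s["tool_pos"],s["q"])
ci=bot.camera_info("wrist")
cv2.imwrite("pics/w5.png",bot.read_camera("wrist")[:,:,::-1])
t=bot.read_camera("top")[:,:,::-1]
cv2.imwrite("pics/t5.png",cv2.resize(t[170:250,300:390],None,fx=7,fy=7,interpolation=cv2.INTER_CUBIC))
im=bot.read_camera("scene")[:,:,::-1]
cv2.imwrite("pics/s5.png",cv2.resize(im[150:350,180:380],None,fx=3,fy=3))
E
```

```text
8.5167 [ 0.43697258 -0.04333609  0.20650117] [-1.55585229e-01 -1.83411803e-01  2.11468420e+00 -3.52085725e-07
  1.20320214e+00  1.28176950e+00]
```

View pics/w5.png

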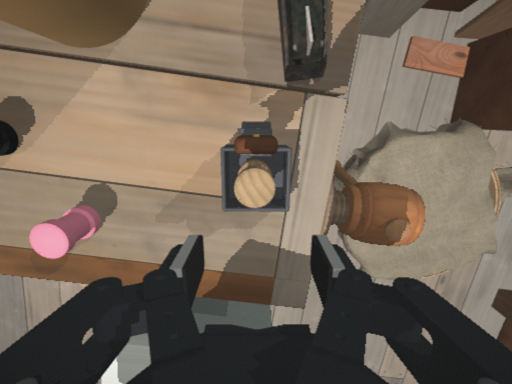

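View pics/s5.png

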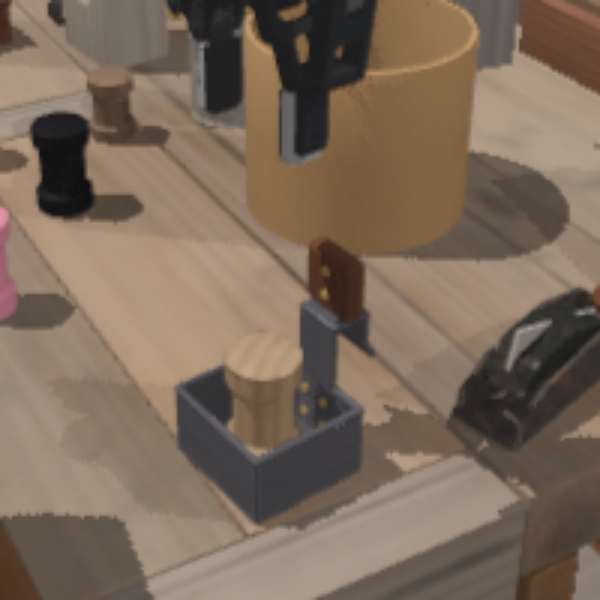

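```bash
python3 - <<'E'
from h import *
from workcell import bot
s=bot.read_state();T=R.from_rotvec(s["tcp_rot"]).as_matrix()
def grip(im,box):
    hsv=cv2.cvtColor(im,cv2.COLOR_BGR2HSV);x,y,w,h=box
    m=((hsv[:,:,0]<14)&(hsv[:,:,1]>110)&(hsv[:,:,2]<150)).astype(np.uint8);k=np.zeros_like(m);k[y:y+h,x:x+w]=m[y:y+h,x:x+w]
    c=max(cv2.findContours(k,0,1)[0],key=cv2.contourArea);return cv2.minAreaRect(c),cv2.contourArea(c)
cw=bot.camera_info("wrist");w=bot.read_camera("wrist")[:,:,::-1].copy()
t=bot.read_camera("top")[:,:,::-1].copy();ct=bot.camera_info("top")
sc=bot.read_camera("scene")[:,:,::-1].copy();cs=bot.camera_info("scene")
gw=grip(w,(225,125,70,45));gt=grip(t,(325,175,40,25));gs=grip(sc,(270,220,40,50))
print(gw,gt,gs)
print("wrist",onplane(cw,*gw[0][0],.115),"top",onplane(ct,*gt[0][0],.117))
# triangulate wrist+top+scene centroid (approx grip centre ~z .105)
A=np.zeros((3,3));b=np.zeros(3)
for ci,g in((cw,gw),(ct,gt),(cs,gs)):
    p,d=ray(ci,*g[0][0]);d/=np.linalg.norm(d);M=np.eye(3)-np.outer(d,d);A+=M;b+=M@p
print("tri",np.linalg.solve(A,b))
for g,ci in((gw,cw),(gt,ct)):
    bx=cv2.boxPoints(g[0]);P=np.array([onplane(ci,*q,.118)[:2] for q in bx]);print(P.round(4).tolist())
# pot rim via wrist corners
for q in [(222,146),(291,147),(289,211),(223,212)]: print(onplane(cw,*q,.042).round(4))
cv2.imwrite("pics/w6.png",cv2.resize(w[110:220,205:310],None,fx=5,fy=5,interpolation=cv2.INTER_CUBIC))
E
```

```text
(((257.0, 139.5), (17.0, 42.0), 90.0), 646.5) (((344.4615478515625, 193.69232177734375), (6.2017364501953125, 17.612932205200195), 82.87498474121094), 81.5) (((291.5, 242.5), (27.0, 17.0), 90.0), 345.5)
wrist [ 0.48512855 -0.03617165  0.115     ] top [ 0.48252337 -0.0327806   0.117     ]
tri [ 0.48399237 -0.03570977  0.10327426]
[[0.4897, -0.0189], [0.4941, -0.0517], [0.481, -0.0537], [0.4765, -0.0204]]
[[0.4868, -0.0128], [0.4916, -0.051], [0.4781, -0.0524], [0.4733, -0.0143]]
[ 0.4676 -0.0008  0.042 ]
[ 0.4766 -0.074   0.042 ]
[ 0.4049 -0.0839  0.042 ]
[ 0.3935 -0.0094  0.042 ]
```

View pics/w6.png

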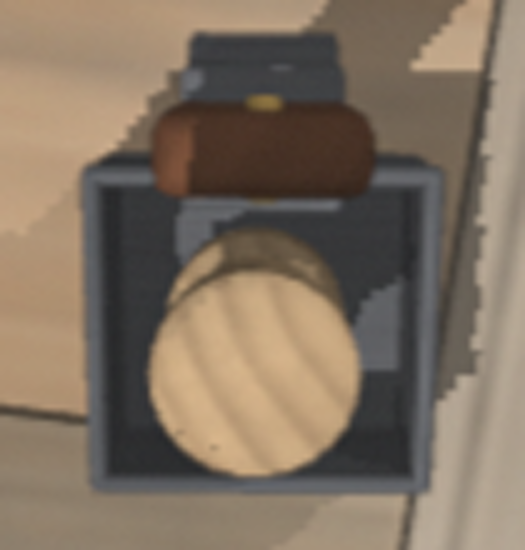

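drive_tool(steps=[[[0,0,0],-7],[[0,0,0],-7],[[0,0,0],-7],[[0,0,0],-7],[[0,0,0],-7],[[0,0,0],-7],[[0,0,0],-7],[[0,0,0],-7]], jaw=0.5)

```text
time: 9.48
tool_pos: [0.4338, -0.0428, 0.2012]
tcp_rot: [-2.663, -1.664, 0.004]
wrist_force: [-1.1, 0.5, 0.1]
width: 0.495
```

drive_tool(steps=[[[0,8,0],-7],[[0,15,0],-7],[[0,15,0],-7],[[0,8,0],-7],[[0,0,0],-6],[[0,0,0],0],[[0,0,0],0]])

```text
time: 10.07
tool_pos: [0.4778, -0.0553, 0.2013]
tcp_rot: [-2.07, -2.36, 0.002]
wrist_force: [-0.6, 0.3, -0.4]
width: 0.498
```

```bash
cat > st.py <<'E'
from h import *
from workcell import bot
import sys
def d(P):
    s=bot.read_state();T=R.from_rotvec(s["tcp_rot"]).as_matrix()
    print(s["time"],s["tool_pos"].round(4),"w",round(s["width"],3),"F",s["wrist_force"].round(1),"tq",s["torque"].round(2),"yang",np.degrees(np.arctan2(T[1,1],T[0,1])).round(2))
    print("tool delta mm",(T.T@(np.array(P)-s["tool_pos"])*1000).round(1))
E
python3 -c "
from st import *
d([.4837,-.0350,.089])"
```

```text
10.0667 [ 0.4778 -0.0553  0.2013] w 0.498 F [-0.6  0.3 -0.4] tq [-0.06  0.04 -0.02] yang 7.48
tool delta mm [ 19.3   8.8 112.3]
```

drive_tool(steps=[[[10,5,0],0],[[9,4,0],0],[[0,0,15],0],[[0,0,25],0],[[0,0,25],0],[[0,0,10],0],[[0,0,0],0]])

```text
time: 10.65
tool_pos: [0.4824, -0.0342, 0.1248]
tcp_rot: [-2.065, -2.361, 0.005]
wrist_force: [-0.6, 0.3, 0.5]
width: 0.5
```

```bash
python3 -c "
from st import *
d([.4837,-.0350,.089])
c=bot.camera_info('wrist')
cv2.imwrite('pics/w7.png',bot.read_camera('wrist')[:,:,::-1])
im=bot.read_camera('scene')[:,:,::-1]
cv2.imwrite('pics/s7.png',cv2.resize(im[150:350,180:380],None,fx=3,fy=3))
"
```

```text
10.65 [ 0.4824 -0.0342  0.1248] w 0.5 F [-0.6  0.3  0.5] tq [ 0.02 -0.01  0.01] yang 7.65
tool delta mm [-1.   1.4 35.8]
```

View pics/w7.png

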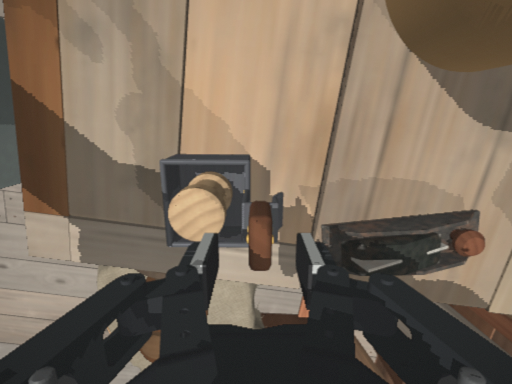

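View pics/s7.png

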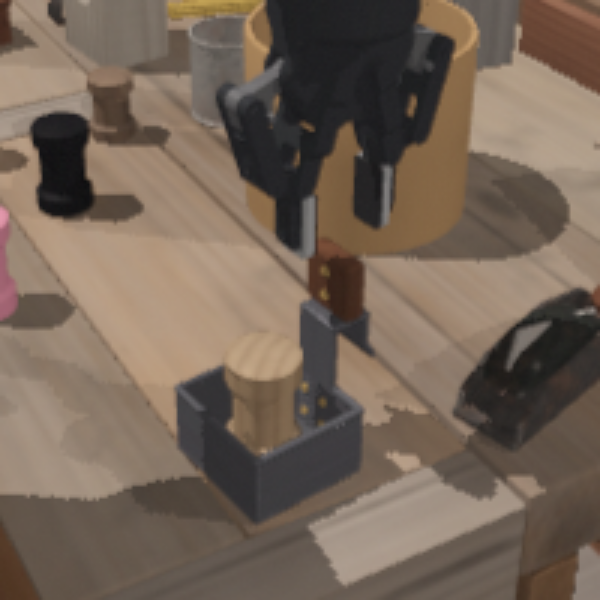

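The grip at (260,235) lies midway between the fingers at (205) and (311). I descend and close on it.

drive_tool(steps=[[[-1,1,10],0],[[0,0,12],0],[[0,0,9],0],[[0,0,4],0],[[0,0,0],0],[[0,0,0],0]])

```text
time: 11.25
tool_pos: [0.4857, -0.0363, 0.0923]
tcp_rot: [-2.068, -2.364, 0.001]
wrist_force: [-0.3, 0.5, 0.8]
width: 0.498
```

drive_tool(steps=[[[0,0,0],0],[[0,0,0],0],[[0,0,0],0],[[0,0,0],0],[[0,0,0],0],[[0,0,0],0],[[0,0,0],0],[[0,0,0],0]], jaw=0.0, force=60)

```text
time: 11.92
tool_pos: [0.4863, -0.0364, 0.0935]
tcp_rot: [2.068, 2.364, 0.0]
wrist_force: [-1.8, -0.6, 5.1]
width: 0.153
```

drive_tool(steps=[[[0,0,-4],0],[[0,0,-8],0],[[0,0,-14],0],[[0,0,-20],0],[[0,0,-20],0],[[0,0,-20],0],[[0,0,-14],0],[[0,0,-8],0]])

```text
time: 12.58
tool_pos: [0.4874, -0.0364, 0.2034]
tcp_rot: [2.066, 2.362, 0.004]
wrist_force: [0.8, -0.2, -1.7]
width: 0.157
```

drive_tool(steps=[[[0,0,-8],0],[[0,0,-4],0],[[0,0,0],0],[[0,0,0],0]])

```text
time: 12.92
tool_pos: [0.4857, -0.0362, 0.2121]
tcp_rot: [-2.068, -2.364, 0.001]
wrist_force: [-0.4, -0.6, -1.9]
width: 0.153
```

```bash
python3 -c "
from st import *
d([.4837,-.0350,.089])
im=bot.read_camera('scene')[:,:,::-1]
cv2.imwrite('pics/s8.png',cv2.resize(im[100:300,180:380],None,fx=3,fy=3))
cv2.imwrite('pics/w8.png',bot.read_camera('wrist')[:,:,::-1])
"
```

```text
12.9167 [ 0.4857 -0.0362  0.2121] w 0.153 F [-0.4 -0.6 -1.9] tq [-0.04 -0.02 -0.07] yang 7.65
tool delta mm [  1.4  -1.7 123.1]
```

View pics/s8.png

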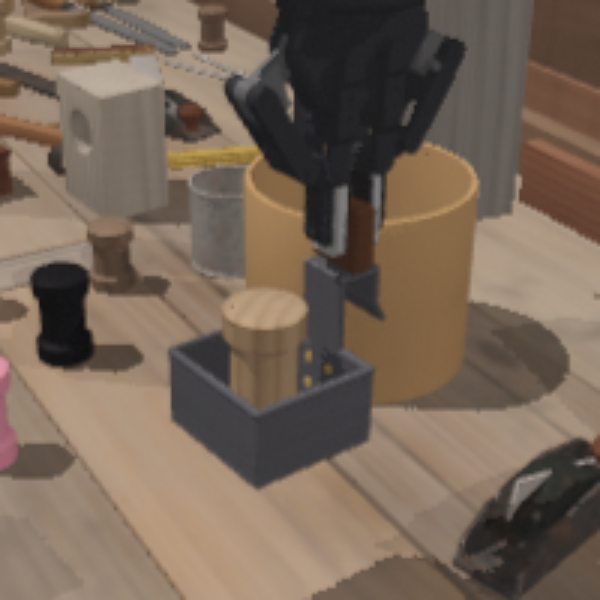

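View pics/w8.png

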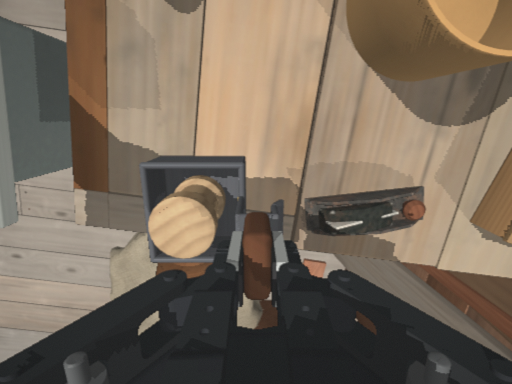

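drive_tool(steps=[[[-5,0,0],0],[[-10,0,0],0],[[-16,0,0],0],[[-22,0,0],0],[[-22,0,0],0],[[-22,0,0],0],[[-22,0,0],0],[[-22,0,0],0]])

```text
time: 13.68
tool_pos: [0.5047, -0.178, 0.2124]
tcp_rot: [-2.069, -2.364, 0.001]
wrist_force: [-0.5, 0.6, -2.5]
width: 0.15
```

drive_tool(steps=[[[-20,0,0],0],[[-16,5,0],0],[[-10,10,0],0],[[-5,14,0],0],[[0,14,0],0],[[0,10,0],0],[[0,5,0],0],[[0,0,0],0]])

```text
time: 14.35
tool_pos: [0.57, -0.2187, 0.2123]
tcp_rot: [-2.067, -2.365, 0.0]
wrist_force: [0.5, -0.0, -1.7]
width: 0.153
```

```bash
python3 -c "
from st import *
d([.5597,.1673,.089])
c=bot.camera_info('wrist');w=bot.read_camera('wrist')[:,:,::-1].copy()
cv2.imwrite('pics/w9.png',w)
im=bot.read_camera('scene')[:,:,::-1]
cv2.imwrite('pics/s9.png',cv2.resize(im[60:260,180:380],None,fx=3,fy=3))
im=bot.read_camera('top')[:,:,::-1]
cv2.imwrite('pics/t9.png',cv2.resize(im[70:230,180:330],None,fx=4,fy=4))
"
```

```text
14.35 [ 0.57   -0.2187  0.2123] w 0.153 F [ 0.5 -0.  -1.7] tq [-0.   -0.05 -0.02] yang 7.69
tool delta mm [383.9  41.5 123.5]
```

View pics/s9.png

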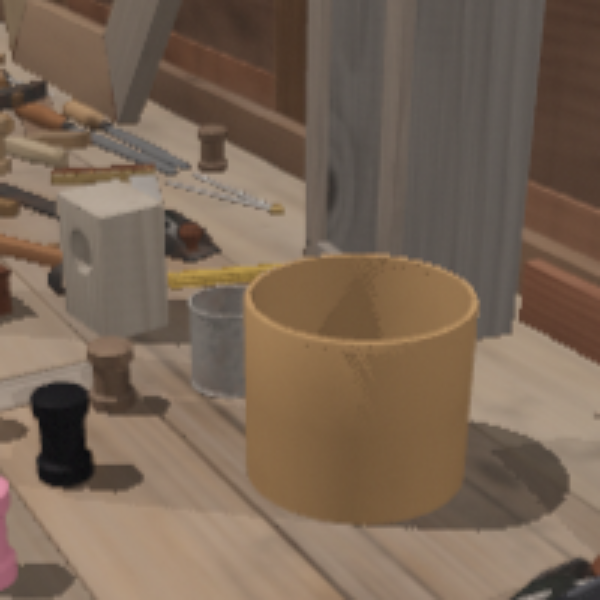

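View pics/w9.png

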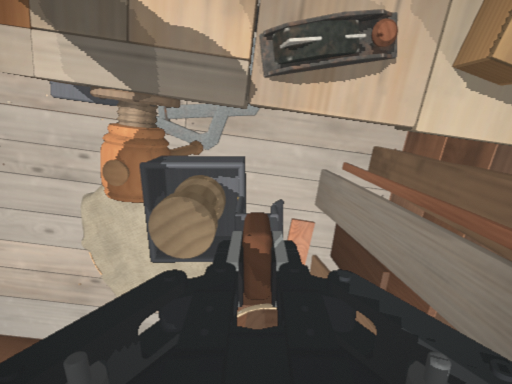

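View pics/t9.png

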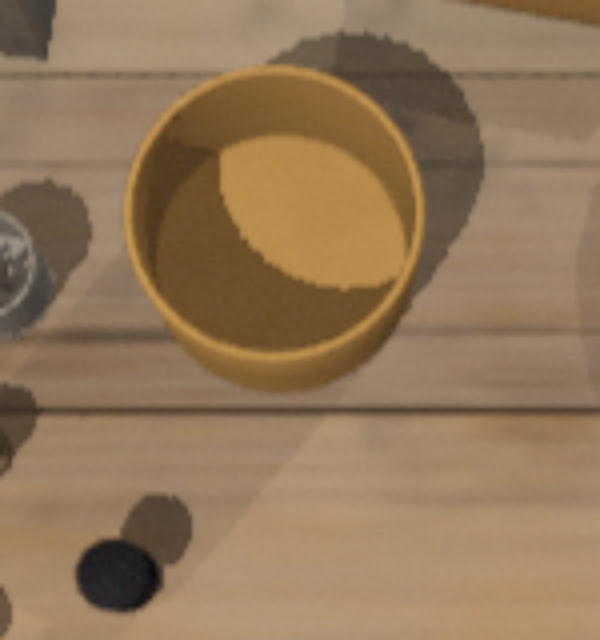

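I had the sign of the tool x axis wrong: +x is world +y here. Nothing was touched (forces under 3 N, the bobbin still standing in the pot). Now the right way, with the computed delta.

drive_tool(steps=[[[6,0,0],0],[[12,0,0],0],[[18,0,0],0],[[24,0,0],0],[[28,0,0],0],[[28,0,0],0],[[28,0,0],0],[[28,0,0],0]])

```text
time: 15.17
tool_pos: [0.5451, -0.0462, 0.213]
tcp_rot: [-2.068, -2.365, -0.001]
wrist_force: [0.5, 1.6, -2.2]
width: 0.152
```

drive_tool(steps=[[[28,0,0],0],[[28,0,0],0],[[28,0,0],0],[[28,0,0],0],[[28,0,0],0],[[24,0,0],0],[[18,0,0],0],[[12,0,0],0]])

```text
time: 15.83
tool_pos: [0.519, 0.1464, 0.213]
tcp_rot: [-2.066, -2.366, -0.001]
wrist_force: [-0.2, -0.3, -1.4]
width: 0.153
```

drive_tool(steps=[[[8,0,0],0],[[4,0,0],0],[[2,0,0],0],[[0,0,0],0],[[0,0,0],0]])

```text
time: 16.25
tool_pos: [0.5187, 0.157, 0.2127]
tcp_rot: [2.069, 2.364, -0.001]
wrist_force: [-0.8, 0.3, -2.8]
width: 0.151
```

```bash
python3 -c "
from st import *
d([.5597,.1673,.089])
c=bot.camera_info('wrist');w=bot.read_camera('wrist')[:,:,::-1].copy()
cv2.imwrite('pics/w10.png',w)
im=bot.read_camera('scene')[:,:,::-1]
cv2.imwrite('pics/s10.png',cv2.resize(im[60:260,180:380],None,fx=3,fy=3))
"
```

```text
16.25 [0.5187 0.157  0.2127] w 0.151 F [-0.8  0.3 -2.8] tq [-0.01 -0.06  0.03] yang 7.61
tool delta mm [  4.8  42.  123.7]
```

View pics/s10.png

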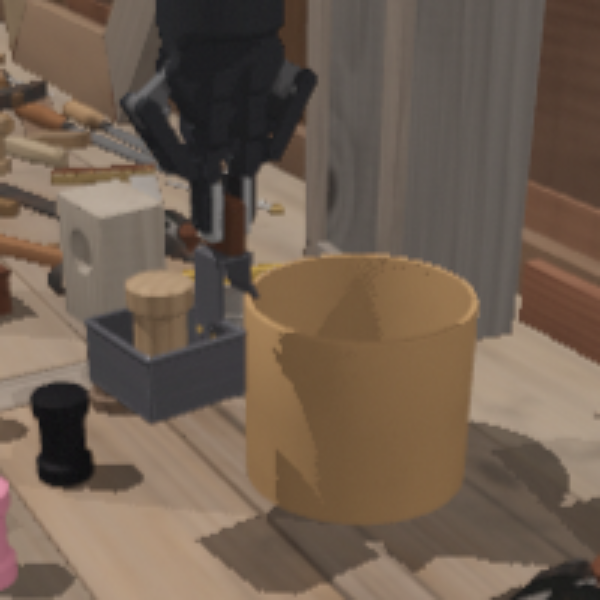

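View pics/w10.png

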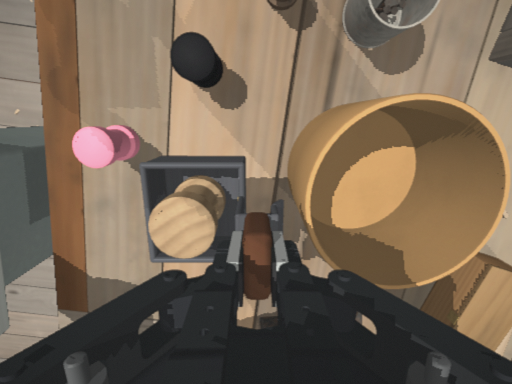

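```bash
python3 -c "
from st import *
c=bot.camera_info('wrist');w=cv2.imread('pics/w10.png')
for r,col in((.082,(0,0,255)),(.073,(255,0,0))):
    pts=np.array([proj(c,[.636+r*np.cos(t),.1775+r*np.sin(t),.14]) for t in np.linspace(0,6.28,120)])
    cv2.polylines(w,[pts.round().astype(np.int32)],True,col,1)
cv2.imwrite('pics/w11.png',cv2.resize(w[80:300,230:512],None,fx=2.5,fy=2.5))
"
```

```text
(no output)
```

View pics/w11.png

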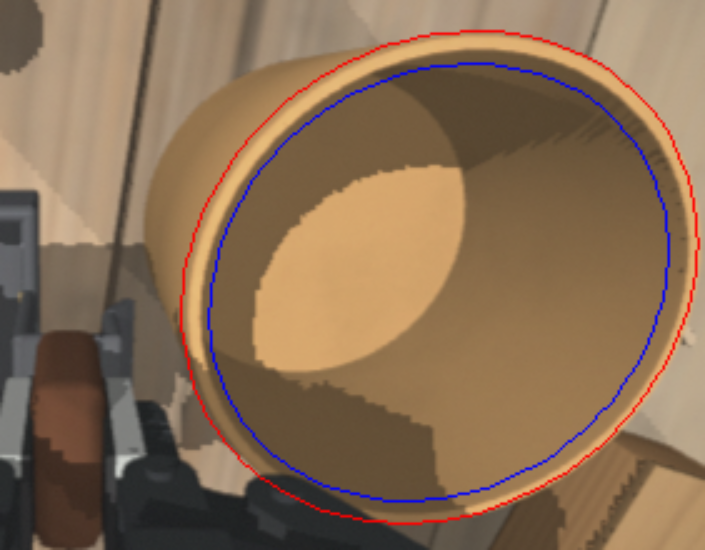

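drive_tool(steps=[[[2,6,0],0],[[3,10,0],0],[[0,12,0],0],[[0,9,0],0],[[0,5,0],0],[[0,1,0],0],[[0,0,0],0],[[0,0,0],0]])

```text
time: 17.02
tool_pos: [0.5603, 0.1684, 0.2124]
tcp_rot: [-2.068, -2.364, 0.001]
wrist_force: [-0.5, -0.4, -1.2]
width: 0.151
```

```bash
python3 -c "
from st import *
d([.5597,.1673,.089])
im=bot.read_camera('scene')[:,:,::-1]
cv2.imwrite('pics/s12.png',cv2.resize(im[80:230,200:350],None,fx=4,fy=4,interpolation=cv2.INTER_CUBIC))
im=bot.read_camera('wrist')[:,:,::-1]
cv2.imwrite('pics/w12.png',im)
"
```

```text
17.0167 [0.5603 0.1684 0.2124] w 0.151 F [-0.5 -0.4 -1.2] tq [ 0.04 -0.04 -0.02] yang 7.64
tool delta mm [ -1.   -0.7 123.4]
```

View pics/s12.png

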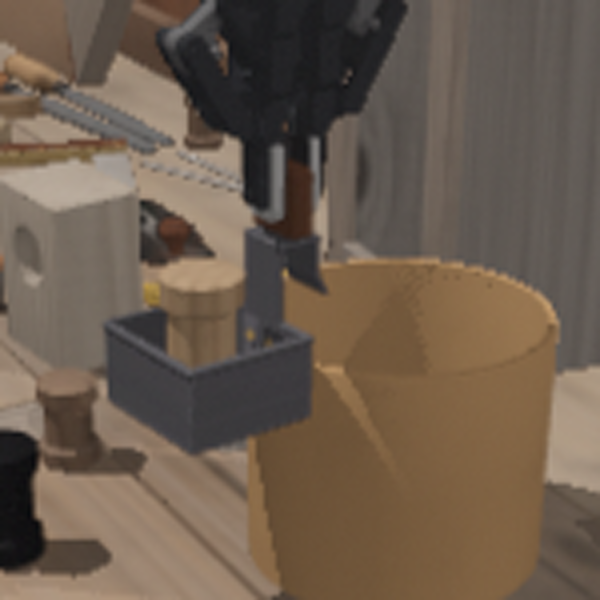

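View pics/w12.png

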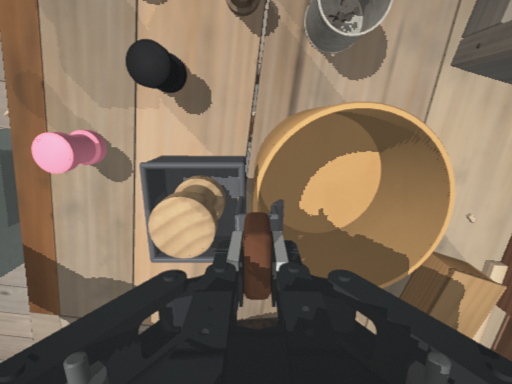

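The tongue at crop (315,285) lies inside the rim and the pot is outside. I lower it gently while watching the force.

drive_tool(steps=[[[0,0,6],0],[[0,0,10],0],[[0,0,12],0],[[0,0,10],0],[[0,0,6],0],[[0,0,2],0],[[0,0,0],0],[[0,0,0],0]])

```text
time: 17.78
tool_pos: [0.5606, 0.1684, 0.1667]
tcp_rot: [-2.068, -2.365, 0.0]
wrist_force: [0.8, 0.0, -2.1]
width: 0.151
```

```bash
python3 -c "
from st import *
d([.5597,.1673,.1535])
im=bot.read_camera('scene')[:,:,::-1]
cv2.imwrite('pics/s13.png',cv2.resize(im[100:250,200:350],None,fx=4,fy=4,interpolation=cv2.INTER_CUBIC))
"
```

```text
17.7833 [0.5606 0.1684 0.1667] w 0.151 F [ 0.8  0.  -2.1] tq [ 0.01 -0.06 -0.  ] yang 7.64
tool delta mm [-1.  -1.1 13.2]
```

View pics/s13.png

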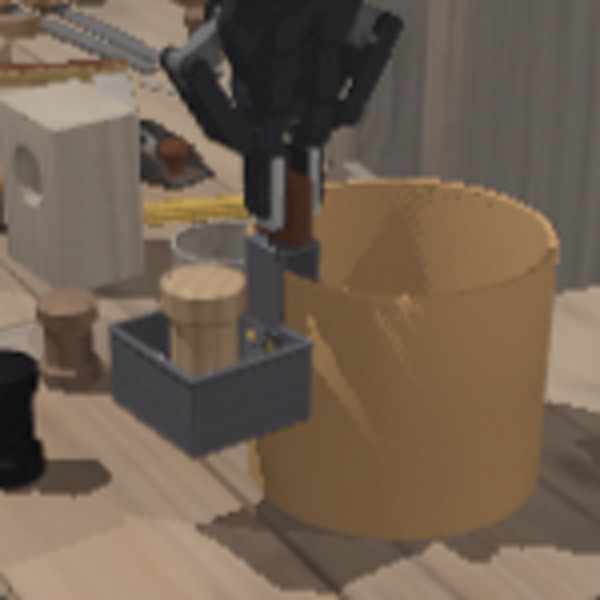

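drive_tool(steps=[[[0,0,4],0],[[0,0,3],0],[[0,0,2],0],[[0,0,1],0],[[0,0,0],0],[[0,0,0],0]])

```text
time: 18.33
tool_pos: [0.5605, 0.1684, 0.1567]
tcp_rot: [-2.068, -2.364, 0.0]
wrist_force: [-0.4, -0.2, -1.2]
width: 0.152
```

drive_tool(steps=[[[0,0,1],0],[[0,0,1],0],[[0,0,0],0],[[0,0,0],0]])

```text
time: 18.67
tool_pos: [0.5605, 0.1684, 0.1547]
tcp_rot: [-2.068, -2.365, 0.0]
wrist_force: [1.0, -0.3, -1.2]
width: 0.153
```

drive_tool(steps=[[[0,0,1],0],[[0,0,1],0],[[0,0,0],0],[[0,0,0],0]])

```text
time: 19.0
tool_pos: [0.5607, 0.1685, 0.1529]
tcp_rot: [2.068, 2.364, 0.0]
wrist_force: [1.4, -0.1, -1.5]
width: 0.149
```

drive_tool(steps=[[[0,0,1],0],[[0,0,1],0],[[0,0,0],0],[[0,0,0],0]])

```text
time: 19.33
tool_pos: [0.5608, 0.1685, 0.1524]
tcp_rot: [2.068, 2.364, 0.001]
wrist_force: [-2.5, -1.1, 6.5]
width: 0.153
```

Contact: +6.5 N at TCP z 0.152, where 0.1535 was expected. The hook is on the rim, so I release with a small opening.

drive_tool(steps=[[[0,0,0],0],[[0,0,0],0],[[0,0,0],0],[[0,0,0],0],[[0,0,0],0],[[0,0,0],0]], jaw=0.45)

```text
time: 19.83
tool_pos: [0.5605, 0.1684, 0.1506]
tcp_rot: [-2.068, -2.364, 0.0]
wrist_force: [0.3, -0.0, -0.5]
width: 0.451
```

```bash
python3 -c "
from st import *
d([.5597,.1673,.1535])
im=bot.read_camera('scene')[:,:,::-1]
cv2.imwrite('pics/s14.png',cv2.resize(im[100:250,200:350],None,fx=4,fy=4,interpolation=cv2.INTER_CUBIC))
im=bot.read_camera('wrist')[:,:,::-1]
cv2.imwrite('pics/w14.png',im)
"
```

```text
19.8333 [0.5605 0.1684 0.1506] w 0.451 F [ 0.3 -0.  -0.5] tq [0.01 0.02 0.04] yang 7.64
tool delta mm [-1.  -0.9 -2.9]
```

View pics/s14.png

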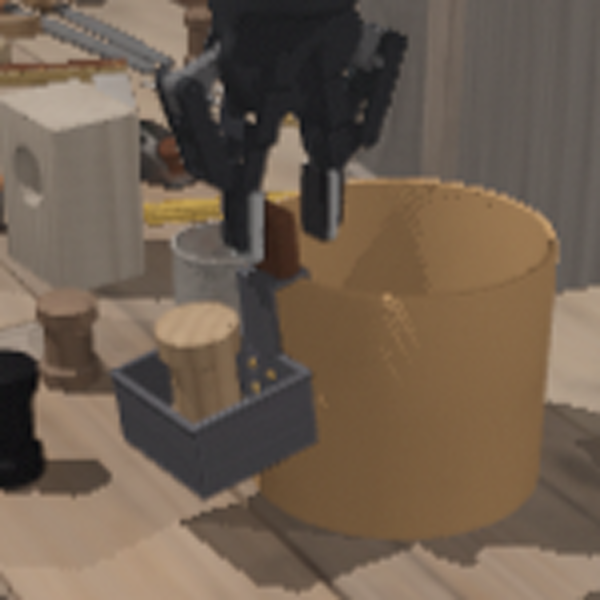

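View pics/w14.png

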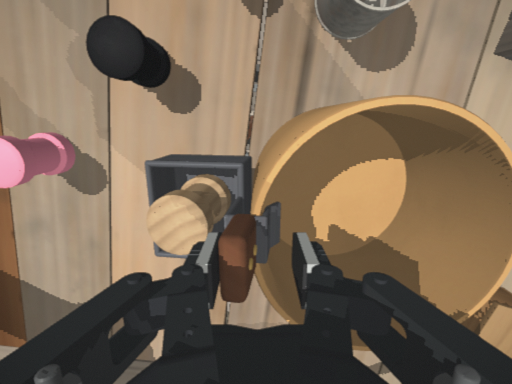

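It hangs from the rim, leaning slightly, with the bobbin upright in it. I open more and retreat straight up.

drive_tool(steps=[[[0,0,0],0],[[0,0,0],0],[[0,0,-4],0],[[0,0,-8],0],[[0,0,-15],0],[[0,0,-25],0],[[0,0,-35],0],[[0,0,-35],0]], jaw=0.65)

```text
time: 20.6
tool_pos: [0.5598, 0.1682, 0.2738]
tcp_rot: [-2.068, -2.364, 0.002]
wrist_force: [1.1, 0.4, 0.5]
width: 0.647
```

drive_tool(steps=[[[0,-10,-20],0],[[0,-30,-10],0],[[0,-35,0],0],[[0,-20,0],0],[[0,-5,0],0],[[0,0,0],0],[[0,0,0],0],[[0,0,0],0]])

```text
time: 21.27
tool_pos: [0.4624, 0.1553, 0.303]
tcp_rot: [2.068, 2.364, 0.001]
wrist_force: [0.1, 0.4, -0.2]
width: 0.648
```

```bash
python3 -c "
from st import *
d([.5597,.1673,.1535])
im=bot.read_camera('scene')[:,:,::-1]
cv2.imwrite('pics/s15.png',cv2.resize(im[100:250,160:350],None,fx=4,fy=4,interpolation=cv2.INTER_CUBIC))
im=bot.read_camera('top')[:,:,::-1]
cv2.imwrite('pics/t15.png',im)
cv2.imwrite('pics/w15.png',bot.read_camera('wrist')[:,:,::-1])
"
```

```text
21.2667 [0.4624 0.1553 0.303 ] w 0.648 F [ 0.1  0.4 -0.2] tq [ 0.03 -0.03  0.  ] yang 7.64
tool delta mm [ -1.   97.9 149.6]
```

View pics/s15.png

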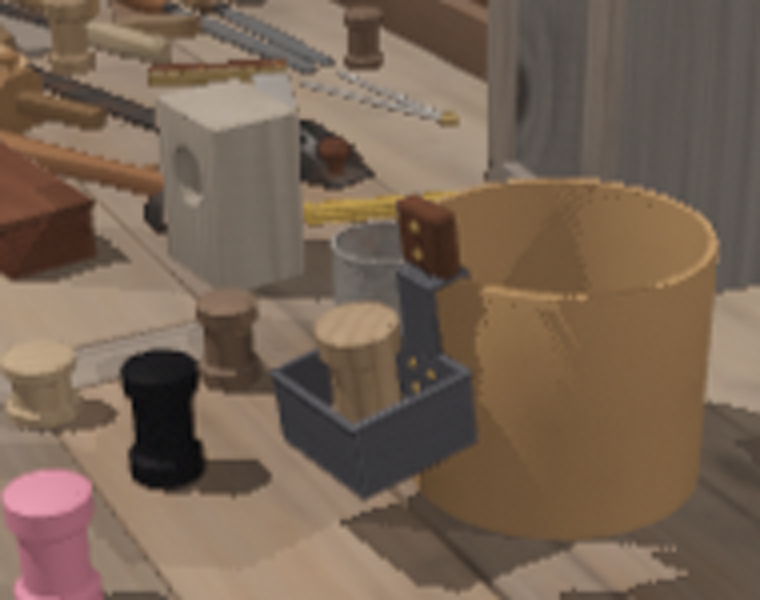

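View pics/t15.png

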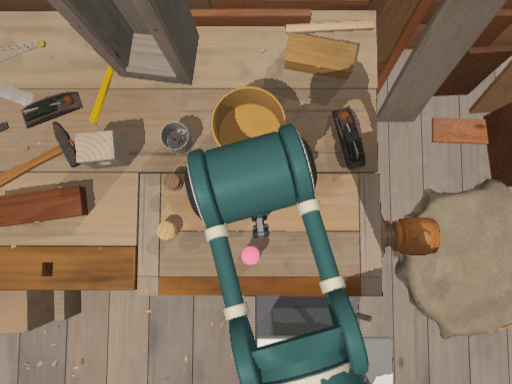

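View pics/w15.png

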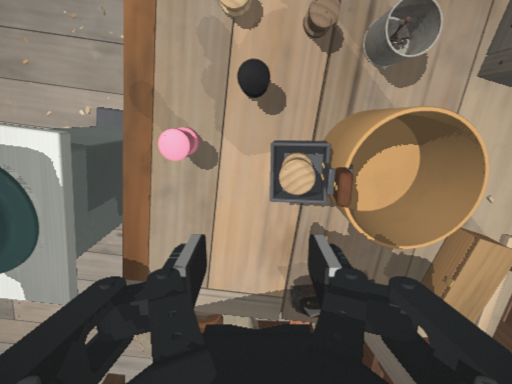

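```bash
python3 - <<'E'
from st import *
def grip(im,box):
    hsv=cv2.cvtColor(im,cv2.COLOR_BGR2HSV);x,y,w,h=box
    m=((hsv[:,:,0]<12)&(hsv[:,:,1]>120)&(hsv[:,:,2]<140)).astype(np.uint8);k=np.zeros_like(m);k[y:y+h,x:x+w]=m[y:y+h,x:x+w]
    c=max(cv2.findContours(k,0,1)[0],key=cv2.contourArea);return cv2.minAreaRect(c)
cw=bot.camera_info("wrist");w=bot.read_camera("wrist")[:,:,::-1].copy()
cs=bot.camera_info("scene");s=bot.read_camera("scene")[:,:,::-1].copy()
gw=grip(w,(330,160,30,55));gs=grip(s,(250,145,30,30));print(gw,gs)
A=np.zeros((3,3));b=np.zeros(3)
for ci,g in((cw,gw),(cs,gs)):
    p,d=ray(ci,*g[0]);d/=np.linalg.norm(d);M=np.eye(3)-np.outer(d,d);A+=M;b+=M@p
P=np.linalg.solve(A,b);print("grip",P,"dist",np.hypot(*(P[:2]-[.636,.1775])))
# pot front outer-rim corners seen in scene crop -> lowest corner height: bottom front corner (365,495)/4+(160,100)
for r,col in((.082,(0,0,255)),(.073,(255,0,0))):
    for im,ci in((w,cw),(s,cs)):
        pts=np.array([proj(ci,[.636+r*np.cos(t),.1775+r*np.sin(t),.14]) for t in np.linspace(0,6.28,120)])
        cv2.polylines(im,[pts.round().astype(np.int32)],True,col,1)
o=np.hstack([cv2.resize(w[90:260,260:500],(480,340)),cv2.resize(s[130:250,210:350],(396,340))])
cv2.imwrite("pics/v16.png",cv2.resize(o,None,fx=.9,fy=.9))
E
```

```text
((344.5, 186.5), (15.0, 37.0), 0.0) ((266.6534729003906, 158.53465270996094), (19.900745391845703, 13.134490966796875), 84.2894058227539)
grip [0.55216469 0.16738487 0.16178355] dist 0.08444332320282698
```

View pics/v16.png

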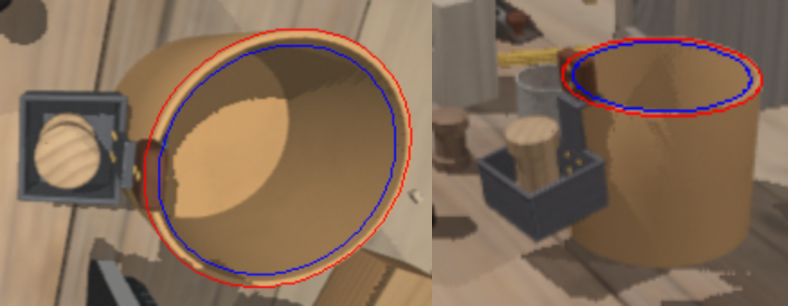

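The grip is at radius 84 mm and z 0.162, which with the lean puts the hook at about 80 mm and rim height. The box matches its starting outline. I hand in.

```bash
python3 -c "
from workcell import bot
print(bot.finish_job(),bot.read_state()['time'])"
```

```text
the job is handed in; nothing more can be done
the job is handed in; nothing more can be done
```

The job is handed in: the pot hangs by its hook on the outside of the box rim, with the tall bobbin standing in it. I stood the bobbin in the pot on the bench first, then lifted both by the grip and lowered the hook over the rim. The robot's clock read 21.3 s at the last reading before the final pictures and hand-in, against the 61 s limit.

**Last checks**
- **Hook:** the grip centre triangulated to 84 mm from the box axis at z 0.162. Allowing for the lean, that puts the hook about 80 mm out, at rim height.
- **Lean and clearance:** the lean is roughly 0.15 rad by eye, not measured. The underside should sit about 60 mm off the bench, going by the pot's geometry; I did not measure that either.
- **Bobbin:** it looks upright and inside the pot in both the scene and wrist views.
- **Box and other items:** the rim matches its starting outline to about 1–2 mm. The other bobbins, the tin and the look-alikes look untouched.
- **Gripper:** it is clear of everything, and the wrist force is about zero.

**What went wrong or disagreed**
- I once drove about 185 mm the wrong way with the loaded pot because I had the sign of the tool's x axis wrong. It touched nothing and I corrected it.
- My first box radius, 90 mm, was wrong because the mask included lower wall. The refit gave 81 mm.
- Camera measurements of the pot's corners on the bench disagreed by 2–3 mm, and by up to about 7 mm at one corner. The grip, which I steered by, agreed to 3–4 mm.
- The measured grip height is a few millimetres below the expected 0.168. I put that down to the visible-face centroid and the lean.

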